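# Crisscross the filter cover, then open the regulator

### The arm

A 7-joint arm with a two-finger parallel gripper is mounted at the origin on the work surface. World frame = base frame: x ahead of the robot, y to its left, z up, the work surface at z = 0. Lengths are in m, angles in degrees, forces in N, time in s.
With the tool pointing down it reaches from about 0.425 to 0.95 m from the base axis. Payload 4.7 kg.
Tool frame: the origin (TCP) lies midway between the tips of the shut fingers; the grasp point (between the pads) lies 19 mm behind it; z points along the fingers, y is the direction in which the jaws open and shut (so a half turn about z gives the same grasp; the last joint's range is limited). The gripper opens to 85 mm and grips with 20 to 120 N. Pads are 22 mm wide; open, the fingers measure 114 mm over their backs; the gripper's body (76 mm by 85 mm) begins 54 mm behind the grasp point. The pads swing forward as they close: fully open they stand 13 mm farther back than shut.
Start: joints at [62.515, 26.849, -2.785, 87.806, 1.381, 65.374, -4.715], TCP at [0.294, -0.608, 0.231] pointing down, gripper open.
Joint ranges: [-148.3, 148.3], [-19.14, 114.17], [-79.39, 73.82], [5.75, 140.21], [-59.74, 239.74], [12.07, 113.84], [-152.46, 152.46]. Speed limits (degrees/s): [147.25, 147.25, 180, 180, 180, 180, 180].

### API

Orientations are given as [roll, pitch, yaw] about the fixed x, y, z axes, in that order (R = Rz(yaw) Ry(pitch) Rx(roll)).
In Python, from rig import robot gives the robot as it stands.
- The arm moves only by the shell command python3 -m handwheel 'ROWS' [OPENING] [FORCE]. ROWS is text: rows parted by semicolons, each of 4 numbers parted by spaces: the shift along the world's x, y, z in m, then the turn about the world's z in rad. A call has 1 to 10 rows; each row shifts and turns the commanded pose from where the row before left it; what a row does not reach is not made up. A row lasts 1/8 s, in which the tool goes at most 62.5 mm and 10.7 degrees, less where a joint would pass 70% of its speed; a pose out of reach is approached as far as the arm can. A call with a gripper value outside its range is refused whole. OPENING is the opening, from -1 (shut) to 1 (fully open), set as the call begins (- or left out, the last holds). The fingers move at their own pace and stop on an object; FORCE is the grip in N (left out, the last holds). Time passes only in rows, so rows that do not move let the fingers close. It gives the time, the measured TCP pose, the force and the opening at its end, in the units of the state.
- robot.state(): the state, without advancing time (a new reading comes with each control period).
- robot.camera(name): name is "scene" or "side" or "wrist"; returns (picture, depth): 384x512x3 uint8, red, green, blue; 384x512 float32, m along the optical axis (not along the pixel's ray), 0 where there is no reading.
- robot.camera_params(name): a dict with "vfov" (degrees; the focal length in pixels is half the picture's height over the tangent of half this angle, whatever the lens; pixels are square), "cx", "cy" (the principal point, pixels), "k1" (the pictures are not rectified: a ray, as slopes to the right and down, at radius r is drawn at 1 + k1 r^2 times it, then the intrinsics apply), "camera_from_world" (4x4, takes a point from world to camera coordinates). Camera axes: x right, y down, z forward; pixel columns grow to the right and rows downward; lengths in m; the calibration is good to about 2 mm. A picture is of the moment at which its call begins: read the wrist's pose just before it. camera_params takes no time and is no camera call; for the wrist camera it gives the pose at the moment of the call.
- robot.job_done(): hands the job in, once; it reports no verdict.
Trained networks look in the newest picture that a camera, given by its name, has taken for a name from the list of things; names that differ only in an ending like _2 or _b are one class to them, and where a whole thing is asked for, a point or a joint stands for the part that bears it (a point fixed in the world has none). Each returns a list of dicts, best first, with "p" (0 to 1); they miss things now and then, are a little off and sometimes report something else, mostly with a low value. They report only what shows in the picture. A call takes as long as a camera call.
- robot.find_in(camera, target): "location" ([x, y, z] in m, in world coordinates, good to about 4 mm: the middle of the surface that is visible of it).
- robot.silhouettes(camera, target): "pixels" (384x512 bool, what is visible of it).
- robot.pinpoint(camera, target): "location" ([x, y, z] in m, in world coordinates, good to about 4 mm: a listed point, or the origin of a listed thing).
The state is a dict: "clock": time; "q": joint angles; "joint_velocities": joint speeds; "tau": joint torques, N m; "tcp_pos": TCP position; "orientation": TCP orientation; "contact_force": force on the tool from outside, world axes, zero at the start; "wrist_torque": the same for the moment, N m; "finger_gap": opening from 0.0 (shut) to 1.0 (fully open).
Only numpy, scipy, OpenCV 4.12 (cv2) and the standard library are available. Lean on these libraries where they do the work, as an engineer would, in place of code of your own. Each camera call takes 0.05 s, during which the arm holds its last target.

### The job

Close up the air filter: push the four clamp levers on its round cover clockwise in crisscross order (one opposite pair, then the other pair) in two passes: first each one about half way, until it points straight out from the cover's centre, and only when all four are there, each one on to its tight stop. With all four tight, turn the sunken knob of the regulator clockwise until its white pointer is at the green mark, let go, and leave the other things on the bench alone.

Things in the scene. Friction and masses are not known exactly. Their poses are not given: they have to be found in the camera images.
- filter: Air filter: squat blue round housing fixed to the bench, aluminium cover 150 mm across. Origin on its axis at bench level, z up. Cover top 67 mm up. Four clamp-lever nuts stand on it 58 mm from the axis: a, b, c, d at 45, 135, 225, 315 degrees, counterclockwise from above from its x axis (a opposite c, b opposite d). Two brass stubs low down reach 80 mm from the axis.
- lever_a (a joint): Turn of clamp lever a, rad, about its nut's vertical axis; grows clockwise from above (tightening), range 0 to 1.5 with firm stops, starts 0 to 0.25. Arm points at 45 deg + 0.75 rad - value, counterclockwise from the filter's x axis: 0.75 is straight out from the cover's centre, 1.5 the tight stop. Stays where left; takes 0.2 Nm (4 N at 50 mm).
- tip_a (a point): Centre of the orange ball (18 mm across) ending lever a's arm: 62 mm from its nut's axis, 95 mm above the bench. The arm is a level black round bar 14 mm thick at that height, 28 mm over the cover; its outer part reaches past the cover's edge, free space below. Hub on the nut's axis: black, 26 mm across, top 106 mm above the bench.
- lever_b (a joint): Turn of clamp lever b, rad, about its nut's vertical axis; grows clockwise from above (tightening), range 0 to 1.5 with firm stops, starts 0 to 0.25. Arm points at 135 deg + 0.75 rad - value, counterclockwise from the filter's x axis: 0.75 is straight out from the cover's centre, 1.5 the tight stop. Stays where left; takes 0.2 Nm (4 N at 50 mm).
- tip_b (a point): Centre of the orange ball (18 mm across) ending lever b's arm: 62 mm from its nut's axis, 95 mm above the bench. The arm is a level black round bar 14 mm thick at that height, 28 mm over the cover; its outer part reaches past the cover's edge, free space below. Hub on the nut's axis: black, 26 mm across, top 106 mm above the bench.
- lever_c (a joint): Turn of clamp lever c, rad, about its nut's vertical axis; grows clockwise from above (tightening), range 0 to 1.5 with firm stops, starts 0 to 0.25. Arm points at 225 deg + 0.75 rad - value, counterclockwise from the filter's x axis: 0.75 is straight out from the cover's centre, 1.5 the tight stop. Stays where left; takes 0.2 Nm (4 N at 50 mm).
- tip_c (a point): Centre of the orange ball (18 mm across) ending lever c's arm: 62 mm from its nut's axis, 95 mm above the bench. The arm is a level black round bar 14 mm thick at that height, 28 mm over the cover; its outer part reaches past the cover's edge, free space below. Hub on the nut's axis: black, 26 mm across, top 106 mm above the bench.
- lever_d (a joint): Turn of clamp lever d, rad, about its nut's vertical axis; grows clockwise from above (tightening), range 0 to 1.5 with firm stops, starts 0 to 0.25. Arm points at 315 deg + 0.75 rad - value, counterclockwise from the filter's x axis: 0.75 is straight out from the cover's centre, 1.5 the tight stop. Stays where left; takes 0.2 Nm (4 N at 50 mm).
- tip_d (a point): Centre of the orange ball (18 mm across) ending lever d's arm: 62 mm from its nut's axis, 95 mm above the bench. The arm is a level black round bar 14 mm thick at that height, 28 mm over the cover; its outer part reaches past the cover's edge, free space below. Hub on the nut's axis: black, 26 mm across, top 106 mm above the bench.
- regulator: Regulator: grey box 112 x 112 mm, 74 mm high, fixed to the bench, with a square open well 84 x 84 mm in its top (walls 14 mm, well floor 29 mm above the bench); the knob stands in the middle of the well. Origin under its centre at bench level, z up. A green mark lies on the rim, middle of its own +x side. Low brass stubs on both y sides reach 78 mm from the axis.
- knob (a joint): Turn of the regulator's knob, rad, about the regulator's vertical axis; grows clockwise from above, range 0 to 1.7, starts 0 to 0.25. The pointer points at 1.25 rad - value, counterclockwise from the regulator's x axis: at 1.25 it is at the green mark. Stays where left; turns with 0.06 Nm.
- knob_top (a point): Centre of the knob's top face, on its axis, 61 mm above the bench (13 mm below the rim). The knob is a red bar 46 mm long, 14 mm wide, from 33 to 61 mm above the bench; its length is along this point's x axis, + being the pointer end, marked with a white line.
- tape_roll: Bystander: yellow ring, a roll of tape lying flat, 96 mm across, 24 mm high. Leave it alone.
- screw_jar: Bystander: small jar with a red cap, 60 mm across, 85 mm high. Leave it alone.
- hammer: Bystander: hammer lying flat. Leave it alone.
- screwdriver: Bystander: screwdriver lying flat. Leave it alone.
- wrench: Bystander: wrench lying flat. Leave it alone.
- fittings_carton: Bystander: small cardboard carton 110 x 75 x 50 mm. Leave it alone.

How it is judged (in metres and radians):
On the way, in this order (a step that is already met when the one before it is completed fails the run):
1. first pass: one opposite pair of levers about half way, the other pair not yet turned (((value of joint lever_a between 0.55 and 1.1 rad and value of joint lever_c between 0.55 and 1.1 rad and value of joint each of lever_b, lever_d below 0.45 rad) or (value of joint lever_b between 0.55 and 1.1 rad and value of joint lever_d between 0.55 and 1.1 rad and value of joint each of lever_a, lever_c below 0.45 rad))), for 0.1 s.
2. first pass complete: all four levers about half way (value of joint lever_a between 0.55 and 1.1 rad and value of joint lever_b between 0.55 and 1.1 rad and value of joint lever_c between 0.55 and 1.1 rad and value of joint lever_d between 0.55 and 1.1 rad), for 0.1 s.
3. second pass: one opposite pair tight on the stop, the other pair still about half way (((value of joint each of lever_a, lever_c above 1.35 rad and value of joint each of lever_b, lever_d below 1.15 rad) or (value of joint each of lever_b, lever_d above 1.35 rad and value of joint each of lever_a, lever_c below 1.15 rad))), for 0.1 s.
4. all four levers tight on the stop (value of joint each of lever_a, lever_b, lever_c, lever_d above 1.35 rad), for 0.1 s.
5. knob's pointer at the green mark (value of joint knob between 1.05 and 1.45 rad), for 0.2 s.
At the end, for the whole second after the job is handed in: All four levers within 0.15 rad of the tight stop (value above 1.35), the knob within 0.2 rad of the green mark (1.05 to 1.45) and at rest. On the way: half way means 0.55 to 1.1 (all of step 4 and all of step 5 and velocity of joint knob between -0.05 and 0.05 rad/s); the robot touches nothing.
It fails at once if a lever was driven tight while another was not yet half way ((value of joint lever_a above 1.25 rad and value of joint any of lever_b, lever_c, lever_d below 0.5 rad) or (value of joint lever_b above 1.25 rad and value of joint any of lever_a, lever_c, lever_d below 0.5 rad) or (value of joint lever_c above 1.25 rad and value of joint any of lever_a, lever_b, lever_d below 0.5 rad) or (value of joint lever_d above 1.25 rad and value of joint any of lever_a, lever_b, lever_c below 0.5 rad)).
It fails at once if the knob was opened before the cover was tight (value of joint knob above 0.5 rad and value of joint any of lever_a, lever_b, lever_c, lever_d below 1.25 rad).
It fails at once if a bystander was moved by more than 30 mm (distance of any of tape_roll, screw_jar, hammer, screwdriver, wrench, fittings_carton from where it was at the start of the episode above 0.03 m).
It also fails if it takes over 72 s, if anything falls off the work surface, if the arm or the gripper's body presses on something with over 40 N, if the wrist force passes 120 N, or if a joint passes its speed limit or range.

## Working session

There is one attempt and no reset: what is moved stays moved. The work goes in short steps, Python scripts to look and compute and a shell command to move; the robot and the scene stay as the last step left them, time stands still between calls to the robot, and variables do not carry over. Pictures are saved under pics/ and viewed, and the job is handed in when it is done.

```bash
ls; mkdir -p pics; python3 - <<'E'
from rig import robot
import cv2
s=robot.state();print(s)
for c in ["scene","side","wrist"]:
    p,d=robot.camera(c); cv2.imwrite(f"pics/{c}0.png",p[:,:,::-1])
    print(c,{k:(v if k!='camera_from_world' else v) for k,v in robot.camera_params(c).items()})
    for t in ["filter","regulator"]:
        print(t,[(r['p'],r['location']) for r in robot.pinpoint(c,t)][:2])
    for t in ["tip_a","knob_top"]:
        print(t,[(r['p'],r['location']) for r in robot.pinpoint(c,t)][:6])
E
```

```text
pics
{'clock': 0.0, 'q': array([62.51616014, 26.89810508, -2.78609173, 87.87403565,  1.38049651,
       65.37449676, -4.71461774]), 'joint_velocities': array([-0.02274753, -0.01856779,  0.03163354, -0.05793308, -0.03656743,
        0.04224373, -0.01058618]), 'tau': array([-1.54693139e-04, -5.10308969e+01, -4.67664062e-02, -2.37714887e+01,
        1.06240885e-02,  7.52538879e-03, -1.18678426e-05]), 'tcp_pos': array([ 0.29385099, -0.60703108,  0.23024981]), 'orientation': array([-1.79886946e+02,  3.03880630e-03,  2.58321021e+01]), 'contact_force': array([-0.87730325,  0.7504685 , -0.81892072]), 'wrist_torque': array([ 0.00144568, -0.05976471, -0.00632041]), 'finger_gap': 0.9976537327988895}
scene {'vfov': 44.22986698557219, 'cx': 251.37150895669842, 'cy': 191.66172230056588, 'k1': -0.10290550361797977, 'camera_from_world': array([[-0.2623197 ,  0.96491978,  0.01087151,  0.15548714],
       [ 0.82321507,  0.22964617, -0.51921053, -0.41382734],
       [-0.50349312, -0.12724956, -0.85457722,  1.92247561],
       [ 0.        ,  0.        ,  0.        ,  1.        ]])}
filter [(0.68, [0.537
[... 765 characters left out ...]
0.72, [0.4437, 0.2117, 0.0922]), (0.7, [0.6302, 0.0794, 0.0911]), (0.58, [0.4214, -0.4013, 0.0053]), (0.56, [0.4794, 0.051, 0.0951])]
knob_top [(0.51, [0.5567, -0.1551, 0.0589])]
wrist {'vfov': 71.54663973479137, 'cx': 255.98028897849704, 'cy': 195.25416943789023, 'k1': -0.015180607327505924, 'camera_from_world': array([[ 4.35602702e-01, -9.00138906e-01, -4.85038262e-04,
        -6.75203512e-01],
       [-8.54176545e-01, -4.13530080e-01,  3.15238486e-01,
        -4.13931300e-02],
       [-2.83959004e-01, -1.36904428e-01, -9.49012361e-01,
         3.81745850e-01],
       [ 0.00000000e+00,  0.00000000e+00,  0.00000000e+00,
         1.00000000e+00]])}
filter []
regulator []
tip_a []
knob_top []
```

View pics/scene0.png

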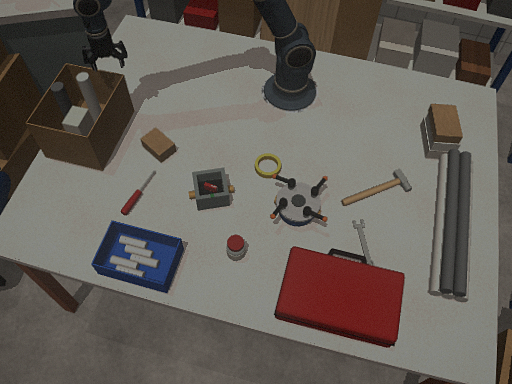

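View pics/side0.png

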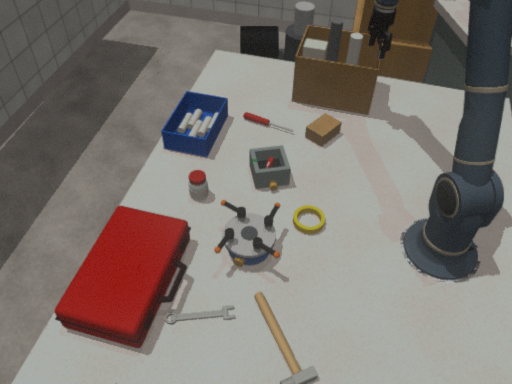

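The pictures show the filter at scene (298,202) and side (250,235), with four orange-tipped levers. The regulator is at scene (211,188) and side (269,167). I'll move over the regulator for a wrist look, closing the gripper on the way, and then go to the filter.

```bash
python3 -m handwheel '0.029 0.05 0.013 0;0.029 0.05 0.013 0;0.029 0.05 0.013 0;0.029 0.05 0.013 0;0.029 0.05 0.013 0;0.029 0.05 0.013 0;0.029 0.05 0.013 0;0.029 0.05 0.013 0;0.029 0.05 0.013 0;0 0 0 0' -1 40
cat > h.py <<'E'
from rig import robot
import cv2, numpy as np
def proj(P,c):
    M=np.array(c['camera_from_world']); p=M[:3,:3]@np.asarray(P,float)+M[:3,3]
    f=192/np.tan(np.radians(c['vfov']/2)); s=p[:2]/p[2]; s=s*(1+c['k1']*(s@s))
    return np.array([c['cx'],c['cy']])+f*s
def ray(px,c):
    f=192/np.tan(np.radians(c['vfov']/2)); d=(np.asarray(px,float)-[c['cx'],c['cy']])/f; s=d.copy()
    for _ in range(20): s=d/(1+c['k1']*(s@s))
    M=np.array(c['camera_from_world']); R=M[:3,:3]
    return -R.T@M[:3,3], R.T@np.array([s[0],s[1],1])
def atz(px,c,z):
    o,d=ray(px,c); return o+d*(z-o[2])/d[2]
E
python3 - <<'E'
from h import *
c=robot.camera_params('wrist');p,d=robot.camera('wrist');cv2.imwrite('pics/w1.png',p[:,:,::-1])
for t in ["regulator","knob_top"]: print(t,[(r['p'],r['location']) for r in robot.pinpoint('wrist',t)][:2])
g=((p[:,:,1]>1.3*p[:,:,0])&(p[:,:,1]>1.3*p[:,:,2])&(p[:,:,1]>50))
ys,xs=np.nonzero(g);print(len(xs),xs.mean(),ys.mean(),atz([xs.mean(),ys.mean()],c,.074))
E
```

```text
clock: 2.0
tcp_pos: [0.5577, -0.1514, 0.3497]
orientation: [-180.0, -0.2, 26.4]
contact_force: [-0.2, -0.7, 0.4]
finger_gap: -0.002
regulator [(0.79, [0.5572, -0.1594, 0.0001])]
knob_top [(0.69, [0.5537, -0.1573, 0.0614])]
88 259.0 131.60227272727272 [ 0.60095318 -0.13516011  0.074     ]
```

View pics/w1.png

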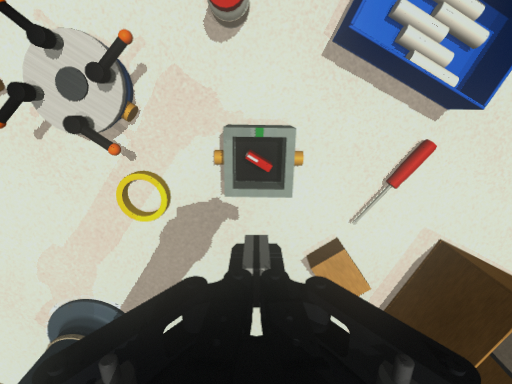

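The wrist view shows the regulator at about (259,160) with its green mark at (259,132). The knob lies slanted and its white line is at the upper left, (250,154). Next I'll move over the filter.

```bash
python3 -m handwheel '-0.003 0.05 0 0;-0.003 0.05 0 0;-0.003 0.05 0 0;-0.003 0.05 0 0;-0.003 0.05 0 0;-0.003 0.045 0 0;0 0 0 0'
python3 - <<'E'
from h import *
c=robot.camera_params('wrist');p,d=robot.camera('wrist');cv2.imwrite('pics/w2.png',p[:,:,::-1])
for t in ["filter","tip_a","lever_a"]: print(t,[(r['p'],r['location']) for r in robot.pinpoint('wrist',t)][:6])
hsv=cv2.cvtColor(p,cv2.COLOR_RGB2HSV)
m=cv2.inRange(hsv,(5,180,120),(15,255,255))
n,l,st,ce=cv2.connectedComponentsWithStats(m)
for i in range(1,n):
    if st[i,4]>30: print(st[i],ce[i],atz(ce[i],c,.095))
E
```

```text
clock: 3.02
tcp_pos: [0.5362, 0.1399, 0.3481]
orientation: [-179.9, 0.0, 26.1]
contact_force: [-0.2, -0.8, -0.5]
finger_gap: 0.001
filter [(0.74, [0.5394, 0.1455, -0.0003]), (0.28, [0.3937, 0.3924, 0.0054])]
tip_a [(0.92, [0.447, 0.215, 0.0953]), (0.78, [0.6373, 0.0785, 0.0968]), (0.68, [0.4834, 0.0463, 0.0951])]Traceback (most recent call last):
  File "<stdin>", line 3, in <module>
ValueError: it knows: filter, fittings_carton, hammer, knob_top, regulator, screw_jar, screwdriver, tape_roll, tip, wrench
```

View pics/w2.png

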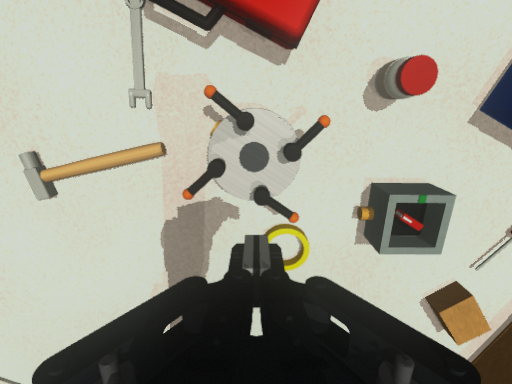

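The wrist view shows the filter at (254,157). The hubs are near (247,120), (292,152), (261,194) and (218,168), and the balls near (210,91), (325,121), (294,217) and (187,194). I'll fit the model to these.

```bash
cat > fit.py <<'E'
from h import *
from scipy.optimize import least_squares
u=lambda a:np.array([np.cos(a),np.sin(a)])
PH=np.radians([45,135,225,315])
def tips(p,c):
    hsv=cv2.cvtColor(p,cv2.COLOR_RGB2HSV)
    m=cv2.inRange(hsv,(4,150,110),(16,255,255))
    n,l,st,ce=cv2.connectedComponentsWithStats(m)
    return [(ce[i],st[i,4],atz(ce[i],c,.095)[:2]) for i in range(1,n) if st[i,4]>25]
if __name__=="__main__":
    c=robot.camera_params('wrist');p,d=robot.camera('wrist')
    T=[];
    for t in tips(p,c):
        print(np.round(t[0]),t[1],t[2].round(4))
        if np.linalg.norm(t[2]-[.539,.1455])<.14 and t[1]>40 and np.linalg.norm(t[2]-[.539,.1455])>.1: T.append(t[2])
    T=np.array(T);print(len(T))
    H=np.array([atz(x,c,.104)[:2] for x in [(247,120),(292,152),(261,194),(218,168)]]);print(H.round(4))
    C=H.mean(0); print('C hubs',C,np.linalg.norm(H-C,axis=1))
    def model(x): 
        N=[x[:2]+.058*u(x[2]+f) for f in PH]
        return np.array(N),np.array([n+.062*u(x[2]+f+.75-v) for n,f,v in zip(N,PH,x[3:])])
    best=None
    for y0 in np.arange(0,2*np.pi,np.pi/2)+.1:
        def res(x):
            N,P=model(x); r=[]
            for A,B,w in((N,H,.7),(P,T,1)):
                i=[np.argmin(np.linalg.norm(A-b,axis=1)) for b in B]; r.append(w*(A[i]-B).ravel())
            return np.concatenate(r)
        s=least_squares(res,np.r_[C,y0,[.12]*4],diff_step=1e-5)
        print(y0,s.cost*1e6,s.x.round(4))
E
python3 fit.py
python3 - <<'E'
from h import *
for cm in ("wrist","scene","side"):
    robot.camera(cm);print([(r['p'],r['location']) for r in robot.pinpoint(cm,'filter')])
E
```

```text
[205.  90.] 99 [0.5997 0.2433]
[320. 119.] 96 [0.6354 0.079 ]
[183. 194.] 66 [0.4442 0.2157]
[290. 216.] 62 [0.4835 0.0468]
4
[[0.5893 0.1731]
 [0.5769 0.095 ]
 [0.4996 0.1076]
 [0.5085 0.1828]]
C hubs [0.54356793 0.1396089 ] [0.05666504 0.05567858 0.0544446  0.05564652]
0.1 44.83285124989261 [ 0.5412  0.1429 -0.11    0.0574  0.2797  0.0607  0.1665]
1.6707963267948966 44.83285125022365 [0.5412 0.1429 1.4608 0.2797 0.0607 0.1665 0.0574]
3.241592653589793 44.832851251501964 [0.5412 0.1429 3.0316 0.0607 0.1665 0.0574 0.2797]
4.812388980384689 44.832851253727235 [0.5412 0.1429 4.6024 0.1665 0.0574 0.2797 0.0607]
[(0.67, [0.419, -0.4059, 0.0008]), (0.6, [0.54, 0.1467, -0.0035])]
[(0.86, [0.5414, 0.1436, -0.0024])]
[(0.62, [0.5439, 0.1463, 0.0004])]
```

```bash
python3 - <<'E'
from h import *
p,d=robot.camera('wrist')
cv2.imwrite('pics/w3.png',cv2.convertScaleAbs(cv2.resize(p[70:240,160:345,::-1],None,fx=4,fy=3.5,interpolation=cv2.INTER_CUBIC) if 0 else cv2.resize(p[80:226,160:345,::-1],None,fx=4,fy=4,interpolation=cv2.INTER_CUBIC),alpha=1.8))
print(robot.state()['tcp_pos'],robot.state()['orientation'])
E
```

```text
[0.53721203 0.13696809 0.34837676] [ 1.79989723e+02 -4.00064083e-03  2.57828966e+01]
```

View pics/w3.png

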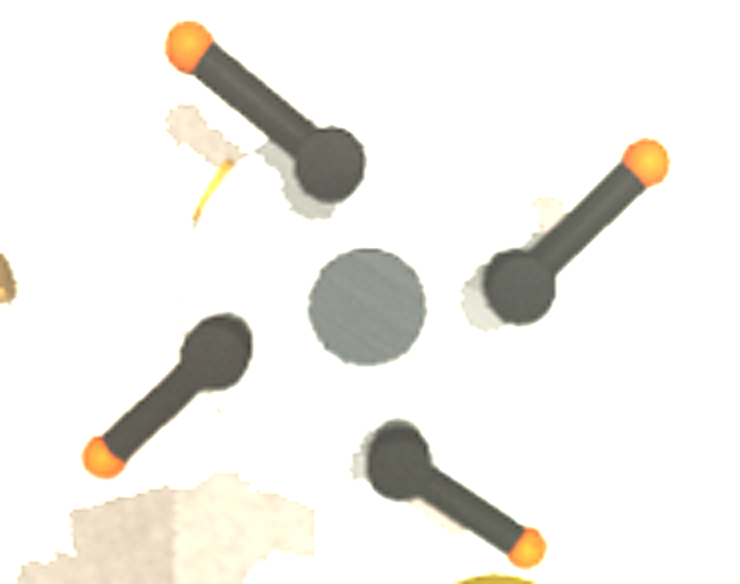

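```bash
sed -i 's/(247,120),(292,152),(261,194),(218,168)/(242.7,120.5),(290,151.5),(259.5,194.3),(214.7,167)/' fit.py; python3 fit.py; python3 - <<'E'
from h import *
c=robot.camera_params('wrist');print([atz((251.8,156.6),c,z) for z in (.067,.072)])
E
```

```text
[207.  91.] 101 [0.5997 0.2433]
[322. 120.] 93 [0.6354 0.0794]
[185. 194.] 65 [0.444  0.2157]
[292. 217.] 61 [0.4835 0.0468]
4
[[0.5857 0.1809]
 [0.5761 0.1005]
 [0.4979 0.1117]
 [0.5073 0.1902]]
C hubs [0.5417564  0.14584025] [0.05620048 0.05689179 0.05556526 0.05621752]
0.1 12.13660374150157 [ 0.5404  0.1458 -0.101   0.0948  0.2598  0.054   0.2165]
1.6707963267948966 12.136603742047246 [0.5404 0.1458 1.4698 0.2598 0.054  0.2165 0.0948]
3.241592653589793 12.136603743204855 [0.5404 0.1458 3.0406 0.054  0.2165 0.0948 0.2598]
4.812388980384689 12.136603744974273 [0.5404 0.1458 4.6114 0.2164 0.0948 0.2598 0.054 ]
[array([0.53895309, 0.14522949, 0.067     ]), array([0.53979163, 0.14554487, 0.072     ])]
```

```bash
cat > plan.py <<'E'
import sys
from h import *
u=lambda a:np.array([np.cos(a),np.sin(a)])
C=np.array([.5404,.1458]);Y=-.101;PH=dict(zip('ABCD',np.radians([45,135,225,315])))
R=.041
def pose(L,v,k,R=R):
    th=Y+PH[L]+.75-v
    h=7+(14.5 if k%2==0 else 11)
    return C+.058*u(Y+PH[L])+R*u(th)+h/1000*u(th+np.pi/2), th+k*np.pi/2
if __name__=="__main__":
    L,v0,v1,n=sys.argv[1],float(sys.argv[2]),float(sys.argv[3]),int(sys.argv[4])
    s=robot.state();P=s['tcp_pos'];yaw=np.radians(s['orientation'][2])
    ks=[(abs(((pose(L,(v0+v1)/2,k)[1]-.45+np.pi)%(2*np.pi))-np.pi),k) for k in range(4)]
    k=min(ks)[1] if len(sys.argv)<6 else int(sys.argv[5])
    print('k',k,'tcp',P.round(4),'yaw',round(yaw,3),'q7',s['q'][6].round(1),'F',s['contact_force'].round(1))
    w=lambda a:(a+np.pi)%(2*np.pi)-np.pi
    p,a=pose(L,v0,k); print('approach d',(p-P[:2]).round(4),'yaw',w(a-yaw).round(3),'dist',np.linalg.norm(p-P[:2]).round(3))
    for v in np.linspace(v0,v1,n+1)[1:]:
        q,b=pose(L,v,k);print(f'v{v:.2f}',(q-p).round(4),round(w(b-a),3));p,a=q,b
    print('z: now',P[2].round(4))
E
for l in A C B D; do python3 plan.py $l -0.22 0.8 6; done
```

```text
k 0 tcp [0.5372 0.1372 0.3484] yaw 0.45 q7 -88.5 F [-0.7  0.4  0.6]
approach d [0.0233 0.0843] yaw 1.204 dist 0.087
v-0.05 [0.007  0.0036] -0.17
v0.12 [0.0075 0.0024] -0.17
v0.29 [0.0078 0.0011] -0.17
v0.46 [ 0.0079 -0.0002] -0.17
v0.63 [ 0.0077 -0.0015] -0.17
v0.80 [ 0.0073 -0.0028] -0.17
z: now 0.3484
k 2 tcp [0.5372 0.1372 0.3484] yaw 0.45 q7 -88.5 F [-0.7  0.4  0.6]
approach d [-0.0169 -0.0671] yaw 1.204 dist 0.069
v-0.05 [-0.007  -0.0036] -0.17
v0.12 [-0.0075 -0.0024] -0.17
v0.29 [-0.0078 -0.0011] -0.17
v0.46 [-0.0079  0.0002] -0.17
v0.63 [-0.0077  0.0015] -0.17
v0.80 [-0.0073  0.0028] -0.17
z: now 0.3484
k 3 tcp [0.5372 0.1372 0.3484] yaw 0.45 q7 -88.5 F [-0.7  0.4  0.6]
approach d [-0.0728  0.0322] yaw 1.204 dist 0.08
v-0.05 [-0.003  0.007] -0.17
v0.12 [-0.0018  0.0074] -0.17
v0.29 [-0.0005  0.0076] -0.17
v0.46 [0.0007 0.0076] -0.17
v0.63 [0.002  0.0073] -0.17
v0.80 [0.0032 0.0069] -0.17
z: now 0.3484
k 1 tcp [0.5372 0.1372 0.3484] yaw 0.45 q7 -88.5 F [-0.7  0.4  0.6]
approach d [ 0.0792 -0.015 ] yaw 1.204 dist 0.081
v-0.05 [ 0.003 -0.007] -0.17
v0.12 [ 0.0018 -0.0074] -0.17
v0.29 [ 0.0005 -0.0076] -0.17
v0.46 [-0.0007 -0.0076] -0.17
v0.63 [-0.002  -0.0073] -0.17
v0.80 [-0.0032 -0.0069] -0.17
z: now 0.3484
```

```bash
python3 -m handwheel '0.0033 0.012 -0.028 0.172;0.0033 0.012 -0.028 0.172;0.0033 0.012 -0.028 0.172;0.0033 0.012 -0.028 0.172;0.0033 0.012 -0.028 0.172;0.0033 0.012 -0.028 0.172;0.0033 0.012 -0.028 0.172;0 0 0 0;0 0 0 0'
python3 plan.py A -0.22 0.8 6 0
python3 - <<'E'
from h import *
p,d=robot.camera('wrist');cv2.imwrite('pics/w4.png',p[:,:,::-1])
E
```

```text
clock: 4.75
tcp_pos: [0.5608, 0.2212, 0.1532]
orientation: [179.9, -0.0, 94.6]
contact_force: [-0.4, -1.0, -0.1]
finger_gap: -0.001
k 0 tcp [0.5608 0.2212 0.1532] yaw 1.652 q7 -39.1 F [-0.4 -1.  -0.1]
approach d [-0.0003  0.0003] yaw 0.002 dist 0.0
v-0.05 [0.007  0.0036] -0.17
v0.12 [0.0075 0.0024] -0.17
v0.29 [0.0078 0.0011] -0.17
v0.46 [ 0.0079 -0.0002] -0.17
v0.63 [ 0.0077 -0.0015] -0.17
v0.80 [ 0.0073 -0.0028] -0.17
z: now 0.1532
```

View pics/w4.png

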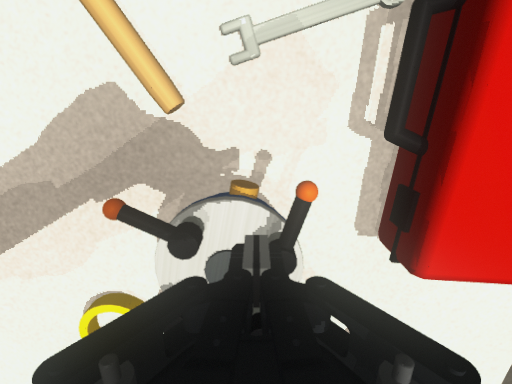

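The shut fingers at (257,250) stand just counterclockwise of lever A, whose ball is at (306,190). I'll lower and sweep.

```bash
python3 -m handwheel '0 0 -0.035 0;0 0 -0.035 0;0 0 0 0;0.007 0.0036 0 -0.17;0.0075 0.0024 0 -0.17;0.0078 0.0011 0 -0.17;0.0079 0 0 -0.17;0.0077 -0.0015 0 -0.17;0.0073 -0.0028 0 -0.17;0 0 0 0'
python3 - <<'E'
from h import *
from fit import tips
s=robot.state();print(s['tcp_pos'],s['contact_force'])
for n in ('scene','side','wrist'):
    c=robot.camera_params(n);p,d=robot.camera(n);cv2.imwrite(f'pics/{n}5.png',p[:,:,::-1])
    print(n,[(t[1],t[2].round(3)) for t in tips(p,c)])
E
```

```text
clock: 6.05
tcp_pos: [0.6056, 0.226, 0.0848]
orientation: [-180.0, -0.2, 36.5]
contact_force: [-2.1, 1.7, 2.2]
finger_gap: 0.001
[0.60561882 0.22604789 0.08478654] [-2.1037138   1.65491175  2.20469586]
scene []
side []
wrist [(np.int32(794), array([0.632, 0.221])), (np.int32(545), array([0.635, 0.075]))]
```

View pics/wrist5.png

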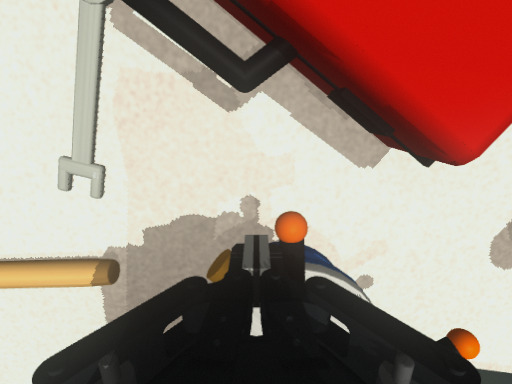

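Lever A is at about 0.745. Next is lever C.

```bash
python3 -m handwheel '-0.005 0.005 0.01 0;0 0 0.06 0;-0.011 -0.02 0 0.17;-0.011 -0.02 0 0.17;-0.011 -0.02 0 0.17;-0.011 -0.02 0 0.17;-0.011 -0.02 0 0.17;-0.011 -0.02 0 0.17;0 0 0 0'
python3 plan.py C -0.22 0.82 6 2
```

```text
clock: 7.32
tcp_pos: [0.5345, 0.1066, 0.1526]
orientation: [180.0, 0.1, 94.6]
contact_force: [0.8, -0.1, -0.2]
finger_gap: 0.002
k 2 tcp [0.5345 0.1066 0.1526] yaw 1.65 q7 -27.2 F [ 0.8 -0.1 -0.2]
approach d [-0.0141 -0.0365] yaw 0.004 dist 0.039
v-0.05 [-0.0071 -0.0037] -0.173
v0.13 [-0.0076 -0.0024] -0.173
v0.30 [-0.0079 -0.0011] -0.173
v0.47 [-0.008   0.0003] -0.173
v0.65 [-0.0078  0.0017] -0.173
v0.82 [-0.0074  0.003 ] -0.173
z: now 0.1526
```

```bash
python3 -m handwheel '-0.014 -0.0365 0 0;0 0 -0.035 0;0 0 -0.034 0;-0.0071 -0.0037 0 -0.173;-0.0076 -0.0024 0 -0.173;-0.0079 -0.0011 0 -0.173;-0.008 0.0003 0 -0.173;-0.0078 0.0017 0 -0.173;-0.0074 0.003 0 -0.173;0 0 0 0'
python3 - <<'E'
from h import *
from fit import tips
s=robot.state();print(s['tcp_pos'],s['contact_force'])
for n in ('wrist',):
    c=robot.camera_params(n);p,d=robot.camera(n);cv2.imwrite(f'pics/{n}6.png',p[:,:,::-1])
    print(n,[(t[1],t[2].round(4)) for t in tips(p,c)])
E
```

```text
clock: 8.57
tcp_pos: [0.476, 0.0699, 0.0839]
orientation: [179.8, -0.1, 35.3]
contact_force: [1.6, -4.6, -0.3]
finger_gap: -0.004
[0.4759647 0.0698772 0.0838948] [ 1.56812048 -4.57492733 -0.25675181]
wrist []
```

View pics/wrist6.png

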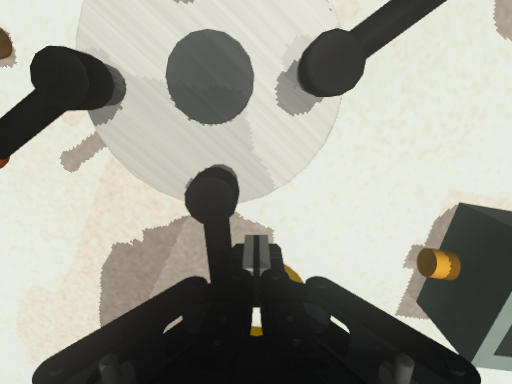

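```bash
python3 -m handwheel '0.004 -0.006 0.02 0;0 0 0.05 0.17;-0.002 0.02 0 0.17;-0.003 0.02 0 0.17;-0.003 0.02 0 0.17;-0.004 0.02 0 0.17;-0.004 0.025 0 0.17;0 0 0 0;0 0 0 0'
python3 plan.py B -0.22 0.82 6 3
python3 - <<'E'
from h import *
from fit import tips
for n in ('scene','side','wrist',):
    c=robot.camera_params(n);p,d=robot.camera(n);cv2.imwrite(f'pics/{n}7.png',p[:,:,::-1])
    print(n,[(t[1],t[2].round(4)) for t in tips(p,c)],[(r['p'],r['location']) for r in robot.pinpoint(n,'tip_c')])
E
```

```text
clock: 9.75
tcp_pos: [0.4627, 0.1692, 0.1533]
orientation: [-180.0, 0.0, 93.7]
contact_force: [0.4, 0.1, 0.4]
finger_gap: 0.001
k 3 tcp [0.4627 0.1692 0.1533] yaw 1.635 q7 -34.9 F [0.4 0.1 0.4]
approach d [0.0016 0.0002] yaw 0.019 dist 0.002
v-0.05 [-0.0031  0.0071] -0.173
v0.13 [-0.0018  0.0075] -0.173
v0.30 [-0.0005  0.0077] -0.173
v0.47 [0.0008 0.0077] -0.173
v0.65 [0.0022 0.0074] -0.173
v0.82 [0.0034 0.007 ] -0.173
z: now 0.1533
scene [] [(0.56, [0.6331, 0.2184, 0.0974]), (0.52, [0.4395, 0.0714, 0.0947]), (0.48, [0.6342, 0.0783, 0.089]), (0.43, [0.4482, 0.2127, 0.0967])]
side [] [(0.76, [0.6328, 0.0809, 0.0957]), (0.64, [0.6329, 0.2239, 0.0932]), (0.64, [0.4462, 0.2158, 0.0938]), (0.56, [0.6069, 0.3903, -0.0003])]
wrist [(np.int32(379), array([0.4456, 0.2147])), (np.int32(355), array([0.6368, 0.2225])), (np.int32(187), array([0.64  , 0.0764]))] [(0.83, [0.636, 0.078, 0.094]), (0.79, [0.6281, 0.224, 0.0942]), (0.79, [0.4439, 0.2172, 0.0982])]
```

View pics/wrist7.png

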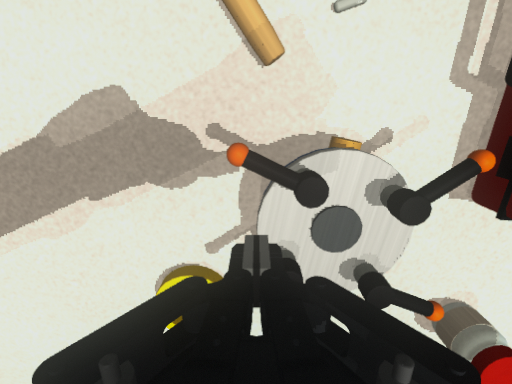

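View pics/side7.png

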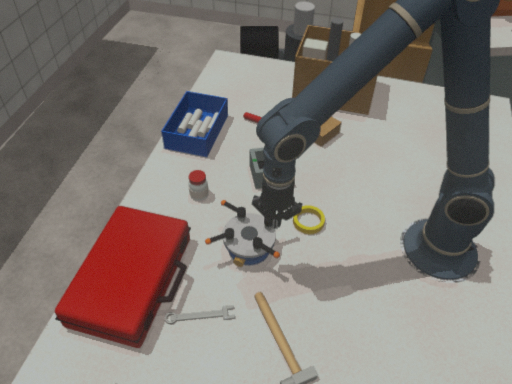

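The side view, scene pinpoints and wrist view put A near 0.74 and C near 0.84, with B and D untouched. Lever B's ball is at wrist (237,154) and the fingers are on its counterclockwise side. I'll push B.

```bash
python3 -m handwheel '0.0015 0 -0.035 0.019;0 0 -0.034 0;0 0 0 0;-0.0031 0.0071 0 -0.173;-0.0018 0.0075 0 -0.173;-0.0005 0.0077 0 -0.173;0.0008 0.0077 0 -0.173;0.0022 0.0074 0 -0.173;0.0034 0.007 0 -0.173;0 0 0 0'
python3 - <<'E'
from h import *
from fit import tips
s=robot.state();print(s['tcp_pos'],s['contact_force'])
for n in ('wrist',):
    c=robot.camera_params(n);p,d=robot.camera(n);cv2.imwrite(f'pics/{n}8.png',p[:,:,::-1])
    print(n,[(t[1],t[2].round(4)) for t in tips(p,c)])
E
```

```text
clock: 11.3
tcp_pos: [0.4651, 0.2137, 0.0856]
orientation: [179.9, 0.0, 35.5]
contact_force: [-2.8, -2.0, 1.7]
finger_gap: -0.004
[0.46506597 0.21366654 0.08556549] [-2.8059649  -2.01073417  1.66768515]
wrist [(np.int32(690), array([0.4654, 0.2416]))]
```

View pics/wrist8.png

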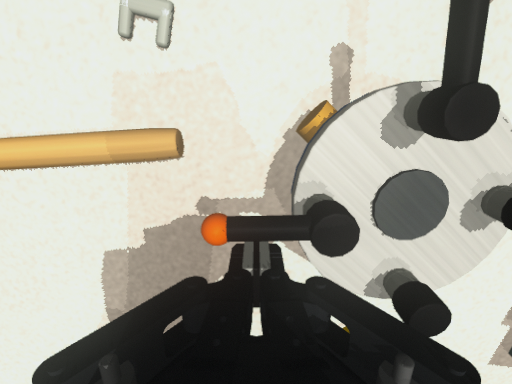

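B is at about 0.79. Now D.

```bash
python3 -m handwheel '-0.005 -0.004 0.015 0;0 0 0.055 0;0.026 -0.0145 0 0.17;0.026 -0.0145 0 0.17;0.026 -0.0145 0 0.17;0.026 -0.0145 0 0.17;0.026 -0.0145 0 0.17;0.026 -0.0145 0 0.17;0 0 0 0;0 0 0 0'
python3 plan.py D -0.22 0.82 6 1
python3 - <<'E'
from h import *
from fit import tips
s=robot.state();print(s['tcp_pos'],s['contact_force'])
for n in ('scene','wrist',):
    c=robot.camera_params(n);p,d=robot.camera(n);cv2.imwrite(f'pics/{n}9.png',p[:,:,::-1])
    print(n,[(t[1],t[2].round(4)) for t in tips(p,c)],[(r['p'],r['location']) for r in robot.pinpoint(n,'tip_c')])
E
```

```text
clock: 12.6
tcp_pos: [0.6158, 0.1234, 0.1552]
orientation: [180.0, -0.1, 93.8]
contact_force: [-0.6, -0.5, 1.0]
finger_gap: -0.002
k 1 tcp [0.6158 0.1234 0.1552] yaw 1.637 q7 -25.2 F [-0.6 -0.5  1. ]
approach d [ 0.0006 -0.0012] yaw 0.017 dist 0.001
v-0.05 [ 0.0031 -0.0071] -0.173
v0.13 [ 0.0018 -0.0075] -0.173
v0.30 [ 0.0005 -0.0077] -0.173
v0.47 [-0.0008 -0.0077] -0.173
v0.65 [-0.0022 -0.0074] -0.173
v0.82 [-0.0034 -0.007 ] -0.173
z: now 0.1552
[0.61577193 0.12341598 0.15520469] [-0.6061002  -0.47859792  0.96869243]
scene [] [(0.54, [0.4665, 0.2379, 0.0945]), (0.5, [0.6309, 0.2222, 0.095]), (0.45, [0.6352, 0.0792, 0.091])]
wrist [(np.int32(501), array([0.4643, 0.2432])), (np.int32(426), array([0.6334, 0.2226])), (np.int32(224), array([0.44  , 0.0678]))] [(0.93, [0.4443, 0.0707, 0.0967]), (0.8, [0.4657, 0.2431, 0.096]), (0.73, [0.6294, 0.2226, 0.0955])]
```

View pics/wrist9.png

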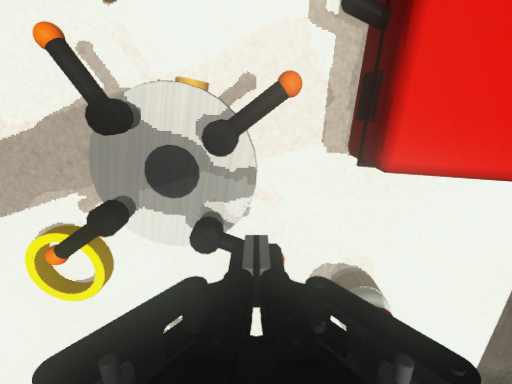

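```bash
python3 - <<'E'
from h import *
p,d=robot.camera('side');print([(r['p'],r['location']) for r in robot.pinpoint('side','screw_jar')])
E
python3 -m handwheel '0.0005 -0.001 -0.036 0.017;0 0 -0.034 0;0 0 0 0;0.0031 -0.0071 0 -0.173;0.0018 -0.0075 0 -0.173;0.0005 -0.0077 0 -0.173;-0.0008 -0.0077 0 -0.173;-0.0022 -0.0074 0 -0.173;-0.0034 -0.007 0 -0.173;0 0 0 0'
python3 - <<'E'
from h import *
from fit import tips
s=robot.state();print(s['tcp_pos'],s['contact_force'])
for n in ('wrist',):
    c=robot.camera_params(n);p,d=robot.camera(n);cv2.imwrite(f'pics/{n}10.png',p[:,:,::-1])
    print(n,[(t[1],t[2].round(4)) for t in tips(p,c)])
E
```

```text
[(0.71, [0.7507, -0.0098, 0.0022])]
clock: 14.15
tcp_pos: [0.618, 0.0788, 0.0868]
orientation: [179.9, -0.4, 35.5]
contact_force: [3.6, 0.8, 0.5]
finger_gap: -0.001
[0.61804731 0.07884917 0.08678411] [3.58609322 0.84882032 0.49041938]
wrist [(np.int32(1181), array([0.6324, 0.2246])), (np.int32(142), array([0.6199, 0.0514]))]
```

View pics/wrist10.png

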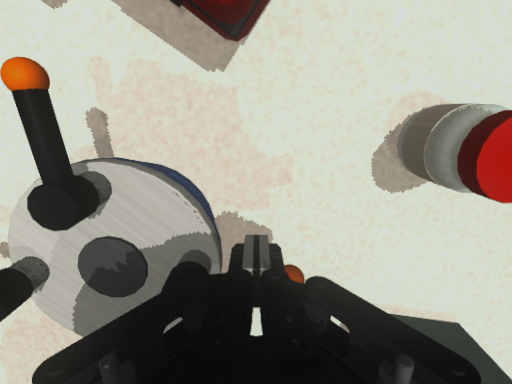

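D is at about 0.72, so all four levers are about half way (A 0.74, B 0.79, C 0.84). For the second pass I'll take D on to its stop from here.

```bash
python3 plan.py D 0.82 1.52 5 1
```

```text
k 1 tcp [0.618  0.0788 0.0867] yaw 0.62 q7 -73.0 F [3.9 0.6 0.9]
approach d [-0.0026 -0.0011] yaw -0.006 dist 0.003
v0.96 [-0.0036 -0.0051] -0.14
v1.10 [-0.0043 -0.0046] -0.14
v1.24 [-0.0049 -0.0039] -0.14
v1.38 [-0.0054 -0.0032] -0.14
v1.52 [-0.0058 -0.0024] -0.14
z: now 0.0867
```

```bash
python3 -m handwheel '-0.0036 -0.0051 0 -0.14;-0.0043 -0.0046 0 -0.14;-0.0049 -0.0039 0 -0.14;-0.0054 -0.0032 0 -0.14;-0.0058 -0.0024 0 -0.14;0 0 0 0'
python3 plan.py D 1.52 1.56 1 1
python3 - <<'E'
from h import *
from fit import tips
for n in ('wrist','side','scene'):
    c=robot.camera_params(n);p,d=robot.camera(n);cv2.imwrite(f'pics/{n}11.png',p[:,:,::-1])
    print(n,[(t[1],t[2].round(4)) for t in tips(p,c)],[(r['p'],r['location']) for r in robot.pinpoint(n,'tip_c')])
E
```

```text
clock: 14.95
tcp_pos: [0.5939, 0.0574, 0.0863]
orientation: [180.0, -0.3, -4.7]
contact_force: [4.3, -2.5, 2.6]
finger_gap: 0.0
k 1 tcp [0.5939 0.0574 0.0863] yaw -0.082 q7 -105.6 F [ 4.3 -2.5  2.6]
approach d [-0.0024  0.0011] yaw -0.004 dist 0.003
v1.56 [-0.0017 -0.0005] -0.04
z: now 0.0863
wrist [(np.int32(54), array([0.5762, 0.0345]))] [(0.97, [0.5781, 0.0372, 0.0947])]
side [(np.int32(29), array([0.4693, 0.2382]))] [(0.77, [0.4657, 0.2388, 0.0949]), (0.69, [0.6337, 0.2254, 0.0936]), (0.63, [0.5739, 0.0383, 0.0938]), (0.58, [0.4436, 0.0722, 0.0949])]
scene [] [(0.7, [0.4667, 0.2405, 0.096]), (0.63, [0.6313, 0.2201, 0.0973]), (0.44, [0.4436, 0.0725, 0.0973]), (0.4, [0.3946, 0.0083, -0.0039])]
```

View pics/wrist11.png

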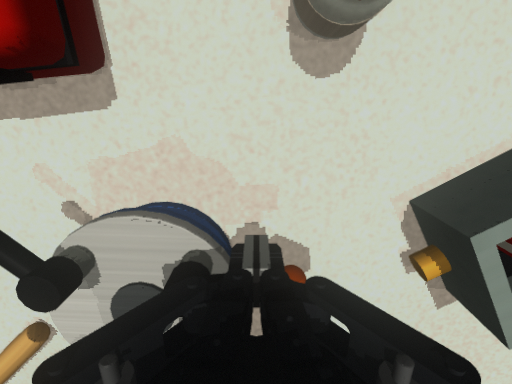

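```bash
python3 -m handwheel '-0.003 0 0 0;-0.003 0 0 0;0 0 0 0'; python3 -m handwheel '-0.002 0 0 0;0 0 0 0'
```

```text
clock: 15.62
tcp_pos: [0.5896, 0.0584, 0.0851]
orientation: [-179.9, -0.5, -4.7]
contact_force: [12.4, -2.3, -2.0]
finger_gap: 0.002
clock: 15.88
tcp_pos: [0.5895, 0.0584, 0.0853]
orientation: [-179.9, -0.7, -4.7]
contact_force: [15.9, -2.2, -5.3]
finger_gap: -0.002
```

D is on its stop: the force rises with no motion. B is next.

```bash
python3 -m handwheel '0.016 0.003 0 0;0 0 0.035 0;0 0 0.035 0;0 0 0 0'; python3 plan.py B 0.45 1.53 7 3
```

```text
clock: 16.38
tcp_pos: [0.5991, 0.0625, 0.1559]
orientation: [-179.9, 0.0, -4.7]
contact_force: [-0.1, 0.5, 0.1]
finger_gap: -0.003
k 3 tcp [0.5991 0.0625 0.1559] yaw -0.082 q7 -105.6 F [-0.1  0.5  0.1]
approach d [-0.1395  0.1359] yaw 1.066 dist 0.195
v0.60 [0.0017 0.0067] -0.154
v0.76 [0.0027 0.0063] -0.154
v0.91 [0.0037 0.0059] -0.154
v1.07 [0.0045 0.0052] -0.154
v1.22 [0.0053 0.0045] -0.154
v1.38 [0.0059 0.0036] -0.154
v1.53 [0.0064 0.0027] -0.154
z: now 0.1559
```

```bash
python3 -m handwheel '-0.02 0.0194 0 0.152;-0.02 0.0194 0 0.152;-0.02 0.0194 0 0.152;-0.02 0.0194 0 0.152;-0.02 0.0194 0 0.152;-0.02 0.0194 0 0.152;-0.0195 0.0195 0 0.154;0 0 0 0;0 0 0 0'; python3 plan.py B 0.45 1.53 7 3
python3 - <<'E'
from h import *
from fit import tips
for n in ('wrist','side'):
    c=robot.camera_params(n);p,d=robot.camera(n);cv2.imwrite(f'pics/{n}12.png',p[:,:,::-1])
    print(n,[(t[1],t[2].round(4)) for t in tips(p,c)],[(r['p'],r['location']) for r in robot.pinpoint(n,'tip_c')])
E
```

```text
clock: 17.5
tcp_pos: [0.4594, 0.1963, 0.1534]
orientation: [-179.9, 0.1, 56.2]
contact_force: [0.9, -0.8, 0.4]
finger_gap: -0.001
k 3 tcp [0.4594 0.1963 0.1534] yaw 0.981 q7 -68.9 F [ 0.9 -0.8  0.4]
approach d [0.0002 0.0021] yaw 0.003 dist 0.002
v0.60 [0.0017 0.0067] -0.154
v0.76 [0.0027 0.0063] -0.154
v0.91 [0.0037 0.0059] -0.154
v1.07 [0.0045 0.0052] -0.154
v1.22 [0.0053 0.0045] -0.154
v1.38 [0.0059 0.0036] -0.154
v1.53 [0.0064 0.0027] -0.154
z: now 0.1534
wrist [(np.int32(520), array([0.6352, 0.2222])), (np.int32(355), array([0.4663, 0.2416])), (np.int32(188), array([0.5712, 0.0314]))] [(0.96, [0.5708, 0.0395, 0.0956]), (0.9, [0.6319, 0.2232, 0.0922]), (0.79, [0.4659, 0.2437, 0.0964])]
side [(np.int32(28), array([0.4693, 0.2379]))] [(0.65, [0.5666, 0.0382, 0.0922]), (0.63, [0.6324, 0.2227, 0.0942]), (0.48, [0.4638, 0.2417, 0.0924])]
```

View pics/wrist12.png

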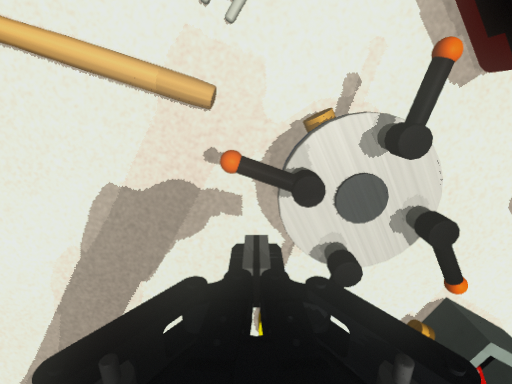

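D is tight, with its ball at wrist (457,285). B's ball is at (231,160) and the fingers are just counterclockwise of it. I'll push B.

```bash
python3 -m handwheel '0 0 -0.035 0;0 0 -0.034 0;0.0017 0.0067 0 -0.154;0.0027 0.0063 0 -0.154;0.0037 0.0059 0 -0.154;0.0045 0.0052 0 -0.154;0.0053 0.0045 0 -0.154;0.0059 0.0036 0 -0.154;0.0064 0.0027 0 -0.154;0 0 0 0'
python3 -m handwheel '0.003 0 0 0;0.003 0 0 0;0 0 0 0'; python3 -m handwheel '0.002 0 0 0;0 0 0 0'
```

```text
clock: 18.95
tcp_pos: [0.489, 0.2317, 0.0847]
orientation: [179.9, 0.2, -5.4]
contact_force: [-4.0, 0.3, 0.1]
finger_gap: -0.003
clock: 19.32
tcp_pos: [0.4895, 0.2318, 0.0845]
orientation: [179.7, 0.8, -5.3]
contact_force: [-16.9, -1.2, 10.9]
finger_gap: 0.001
clock: 19.58
tcp_pos: [0.4896, 0.2318, 0.0844]
orientation: [179.7, 1.0, -5.2]
contact_force: [-21.4, -1.3, 14.1]
finger_gap: 0.0
```

B is on its stop. Now A.

```bash
python3 -m handwheel '-0.02 -0.003 0 0;0 0 0.035 0;0 0 0.035 0;0 0 0 0'; python3 plan.py A 0.40 1.53 7 0
python3 - <<'E'
from h import *
n='side'
p,d=robot.camera(n);cv2.imwrite(f'pics/{n}13.png',p[:,:,::-1])
print([(r['p'],r['location']) for r in robot.pinpoint(n,'tip_c')])
E
```

```text
clock: 20.08
tcp_pos: [0.4813, 0.2298, 0.1584]
orientation: [-179.8, -0.4, -5.4]
contact_force: [-0.0, 0.7, -0.4]
finger_gap: -0.0
k 0 tcp [0.4813 0.2298 0.1584] yaw -0.094 q7 -126.6 F [-0.   0.7 -0.4]
approach d [ 0.1065 -0.0011] yaw 1.129 dist 0.107
v0.56 [ 0.0074 -0.001 ] -0.161
v0.72 [ 0.0071 -0.0022] -0.161
v0.88 [ 0.0067 -0.0033] -0.161
v1.05 [ 0.0061 -0.0043] -0.161
v1.21 [ 0.0053 -0.0052] -0.161
v1.37 [ 0.0044 -0.006 ] -0.161
v1.53 [ 0.0034 -0.0067] -0.161
z: now 0.1584
[(0.66, [0.5096, 0.2522, 0.0961]), (0.52, [0.6308, 0.2235, 0.0943]), (0.5, [0.4423, 0.0738, 0.0938]), (0.48, [0.5685, 0.0388, 0.0933])]
```

```bash
python3 -m handwheel '0.0152 0 0 0.161;0.0152 0 0 0.161;0.0152 0 0 0.161;0.0152 0 0 0.161;0.0152 0 0 0.161;0.0152 0 0 0.161;0.0152 0 0 0.161;0 0 0 0;0 0 0 0'; python3 plan.py A 0.4 1.53 7 0
```

```text
clock: 21.3
tcp_pos: [0.5838, 0.2289, 0.1543]
orientation: [-179.9, 0.1, 59.0]
contact_force: [0.2, -0.4, -0.2]
finger_gap: -0.003
k 0 tcp [0.5838 0.2289 0.1543] yaw 1.03 q7 -63.4 F [ 0.2 -0.4 -0.2]
approach d [ 0.004  -0.0002] yaw 0.004 dist 0.004
v0.56 [ 0.0074 -0.001 ] -0.161
v0.72 [ 0.0071 -0.0022] -0.161
v0.88 [ 0.0067 -0.0033] -0.161
v1.05 [ 0.0061 -0.0043] -0.161
v1.21 [ 0.0053 -0.0052] -0.161
v1.37 [ 0.0044 -0.006 ] -0.161
v1.53 [ 0.0034 -0.0067] -0.161
z: now 0.1543
```

```bash
python3 -m handwheel '0 0 -0.036 0;0.002 0 -0.034 0;0.009 -0.001 0 -0.161;0.0071 -0.0022 0 -0.161;0.0067 -0.0033 0 -0.161;0.0061 -0.0043 0 -0.161;0.0053 -0.0052 0 -0.161;0.0044 -0.006 0 -0.161;0.0034 -0.0067 0 -0.161;0 0 0 0'
python3 -m handwheel '0 -0.003 0 0;0 -0.003 0 0;0 0 0 0'; python3 -m handwheel '0 -0.002 0 0;0 0 0 0'
```

```text
clock: 22.55
tcp_pos: [0.6281, 0.2027, 0.0853]
orientation: [-179.9, -0.0, -5.3]
contact_force: [1.3, 3.4, -0.5]
finger_gap: -0.004
clock: 22.92
tcp_pos: [0.6284, 0.1979, 0.0855]
orientation: [-179.8, -0.0, -5.2]
contact_force: [1.3, 6.4, -2.1]
finger_gap: 0.001
clock: 23.18
tcp_pos: [0.6284, 0.1978, 0.0856]
orientation: [-179.6, -0.1, -5.2]
contact_force: [3.0, 10.3, -3.0]
finger_gap: 0.001
```

A is on its stop. C is last.

```bash
python3 -m handwheel '0.003 0.02 0 0;0 0 0.035 0;0 0 0.035 0;0 0 0 0'; python3 plan.py C 0.45 1.53 7 2
```

```text
clock: 23.68
tcp_pos: [0.6336, 0.2127, 0.1587]
orientation: [-179.9, -0.3, -5.4]
contact_force: [0.5, 0.3, 1.0]
finger_gap: -0.001
k 2 tcp [0.6336 0.2127 0.1587] yaw -0.095 q7 -116.2 F [0.5 0.3 1. ]
approach d [-0.1429 -0.1496] yaw 1.079 dist 0.207
v0.60 [-0.007   0.0013] -0.154
v0.76 [-0.0067  0.0023] -0.154
v0.91 [-0.0063  0.0034] -0.154
v1.07 [-0.0057  0.0043] -0.154
v1.22 [-0.005   0.0051] -0.154
v1.38 [-0.0041  0.0058] -0.154
v1.53 [-0.0032  0.0064] -0.154
z: now 0.1587
```

```bash
python3 -m handwheel '-0.0204 -0.0214 0 0.154;-0.0204 -0.0214 0 0.154;-0.0204 -0.0214 0 0.154;-0.0204 -0.0214 0 0.154;-0.0204 -0.0214 0 0.154;-0.0204 -0.0214 0 0.154;-0.0204 -0.0214 0 0.154;0 0 0 0;0 0 0 0'; python3 plan.py C 0.45 1.53 7 2
python3 - <<'E'
from h import *
n='wrist'
p,d=robot.camera(n);cv2.imwrite(f'pics/{n}14.png',p[:,:,::-1])
print([(r['p'],r['location']) for r in robot.pinpoint(n,'tip_c')])
E
```

```text
clock: 24.8
tcp_pos: [0.4891, 0.0628, 0.155]
orientation: [-180.0, 0.0, 56.3]
contact_force: [0.7, -1.1, -0.3]
finger_gap: -0.0
k 2 tcp [0.4891 0.0628 0.155 ] yaw 0.982 q7 -49.5 F [ 0.7 -1.1 -0.3]
approach d [0.0016 0.0003] yaw 0.002 dist 0.002
v0.60 [-0.007   0.0013] -0.154
v0.76 [-0.0067  0.0023] -0.154
v0.91 [-0.0063  0.0034] -0.154
v1.07 [-0.0057  0.0043] -0.154
v1.22 [-0.005   0.0051] -0.154
v1.38 [-0.0041  0.0058] -0.154
v1.53 [-0.0032  0.0064] -0.154
z: now 0.155
[(0.93, [0.4447, 0.0695, 0.094]), (0.78, [0.5743, 0.0382, 0.0944])]
```

View pics/wrist14.png

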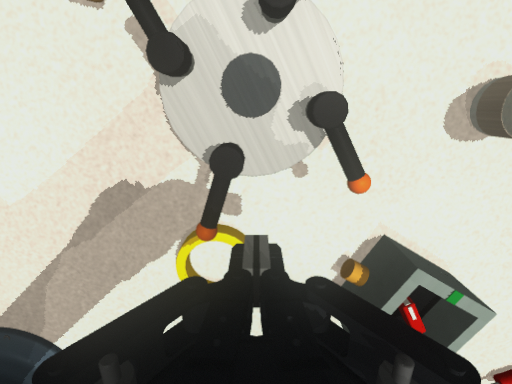

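C's ball is at (206,233), with the fingers on its counterclockwise side and clear of D. I'll push C.

```bash
python3 -m handwheel '0.001 0 -0.036 0;0 0 -0.034 0;-0.007 0.0013 0 -0.154;-0.0067 0.0023 0 -0.154;-0.0063 0.0034 0 -0.154;-0.0057 0.0043 0 -0.154;-0.005 0.0051 0 -0.154;-0.0041 0.0058 0 -0.154;-0.0032 0.0064 0 -0.154;0 0 0 0'
python3 -m handwheel '0 0.003 0 0;0 0.003 0 0;0 0 0 0'; python3 -m handwheel '0 0.002 0 0;0 0 0 0'
```

```text
clock: 26.15
tcp_pos: [0.4518, 0.091, 0.085]
orientation: [179.9, 0.0, -5.3]
contact_force: [0.5, -3.5, -0.9]
finger_gap: 0.001
clock: 26.52
tcp_pos: [0.4514, 0.0938, 0.0849]
orientation: [179.7, 0.1, -5.5]
contact_force: [-1.2, -10.6, 2.0]
finger_gap: 0.003
clock: 26.78
tcp_pos: [0.4512, 0.094, 0.0849]
orientation: [179.6, 0.2, -5.5]
contact_force: [-0.6, -14.8, 3.5]
finger_gap: -0.005
```

```bash
python3 -m handwheel '-0.003 -0.02 0 0;0 0 0.05 0;0 0 0.05 0;0.021 -0.047 0.02 0.17;0.021 -0.047 0.02 0.17;0.021 -0.047 0 0.17;0.021 -0.047 0 0.17;0.021 -0.027 0 0.17;0 0 0 0.17;0 0 0 0.17' -0.25
python3 -m handwheel '0 0 0 0.17;0 0 0 0.17;0 0 0 0;0 0 0 0'
python3 - <<'E'
from h import *
for n in ('side','scene','wrist'):
    c=robot.camera_params(n);p,d=robot.camera(n);cv2.imwrite(f'pics/{n}15.png',p[:,:,::-1])
    print(n,[(r['p'],r['location']) for r in robot.pinpoint(n,'tip_c')])
    print([(r['p'],r['location']) for t in ('regulator','knob_top') for r in robot.pinpoint(n,t)])
print(robot.state()['q'][6])
E
```

```text
clock: 28.02
tcp_pos: [0.5543, -0.1335, 0.2244]
orientation: [180.0, -0.1, 62.8]
contact_force: [-0.7, -0.0, 0.0]
finger_gap: 0.377
clock: 28.52
tcp_pos: [0.5537, -0.1336, 0.2246]
orientation: [180.0, -0.0, 81.8]
contact_force: [-0.9, -0.4, 0.3]
finger_gap: 0.375
side [(0.75, [0.6466, 0.1773, 0.0961]), (0.72, [0.5666, 0.038, 0.0919]), (0.53, [0.4263, 0.1159, 0.0961]), (0.47, [0.5066, 0.2543, 0.0924])]
[(0.94, [0.5624, -0.1546, -0.0007]), (0.46, [0.5555, -0.1531, 0.0639])]
scene [(0.67, [0.57, 0.0395, 0.0934]), (0.63, [0.4305, 0.1166, 0.0953]), (0.48, [0.646, 0.1735, 0.0946]), (0.47, [0.5109, 0.2498, 0.0985]), (0.16, [0.5389, 0.1435, -0.0024])]
[(0.84, [0.5609, -0.1555, -0.004]), (0.65, [0.4224, -0.4059, -0.0034]), (0.24, [0.6188, -0.4004, -0.0021]), (0.68, [0.5532, -0.1546, 0.0622])]
wrist []
[(0.7, [0.555, -0.1589, 0.0005]), (0.58, [0.5517, -0.1555, 0.0596])]
1.633767553205671
```

View pics/wrist15.png

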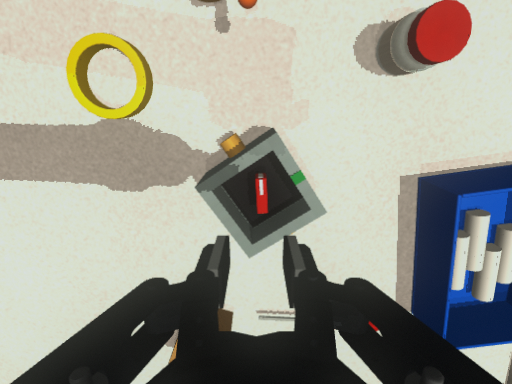

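View pics/side15.png

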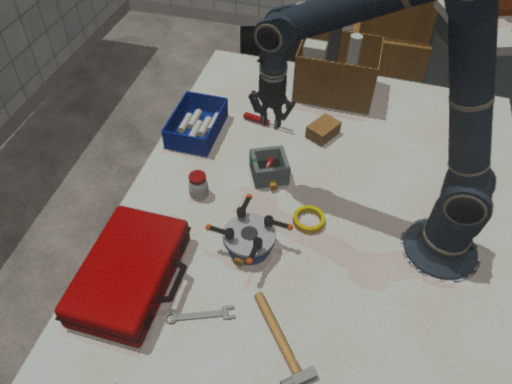

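The side view shows all four levers swept to their stops. From the tips, A is about 1.55, B 1.53, C 1.53 and D 1.52. The wrist view shows the knob at (262,195) with its white pointer end at (261,178) and the green mark at (298,177). Now I'll measure the knob precisely.

```bash
cat > knob.py <<'E'
from h import *
c=robot.camera_params('wrist');p,d=robot.camera('wrist')
s=robot.state();print(s['tcp_pos'].round(4),s['orientation'].round(2))
m=cv2.inRange(cv2.cvtColor(p,cv2.COLOR_RGB2HSV),(0,120,60),(8,255,255))|cv2.inRange(cv2.cvtColor(p,cv2.COLOR_RGB2HSV),(172,120,60),(180,255,255))
n,l,st,ce=cv2.connectedComponentsWithStats(m)
P=[]
for i in range(1,n):
    w=atz(ce[i],c,.061)
    if st[i,4]>20 and np.linalg.norm(w[:2]-[.556,-.156])<.05: print(st[i],ce[i],w.round(4)); P+= [atz(q[::-1],c,.061)[:2] for q in np.argwhere(l==i)]
P=np.array(P,np.float32);r=cv2.minAreaRect(P*1000);print(r,cv2.boxPoints(r).round(1))
g=((p[:,:,1]>1.3*p[:,:,0])&(p[:,:,1]>1.3*p[:,:,2])&(p[:,:,1]>50));ys,xs=np.nonzero(g);print('mark',atz([xs.mean(),ys.mean()],c,.074).round(4))
b=[atz(q,c,.074)[:2].round(4) for q in ((196,187),(275,128),(326,211),(249,257))];print('corners',b,np.mean(b,0))
x,y=np.int32(proj([.556,-.156,.06],c));cv2.imwrite('pics/k%d.png'%int(s['clock']*100),cv2.resize(p[max(0,y-70):y+70,x-80:x+80,::-1],None,fx=4,fy=4,interpolation=cv2.INTER_CUBIC));print('crop',x-80,max(0,y-70))
E
python3 knob.py; ls pics/k*
```

```text
[ 0.5533 -0.134   0.2246] [179.99  -0.    81.86]
[255 173  14  41 392] [261.3494898  195.65816327] [ 0.5567 -0.1565  0.061 ]
((556.9351196289062, -153.9550018310547), (51.09904861450195, 14.761810302734375), 84.88628387451172) [[ 547.3 -178.7]
 [ 562.  -180.1]
 [ 566.6 -129.2]
 [ 551.9 -127.8]]
mark [ 0.6005 -0.1363  0.074 ]
corners [array([ 0.4839, -0.1311]), array([ 0.582 , -0.0783]), array([ 0.6305, -0.1821]), array([ 0.5306, -0.2308])] [ 0.55675  -0.155575]
crop 180 125
pics/k2917.png
```

```bash
python3 -m handwheel '0.0032 -0.0218 -0.04 0.055;0 0 -0.04 0;0 0 -0.02 0;0 0 0 0;0 0 0 0;0 0 0 0'; python3 knob.py; ls pics/k*
```

```text
clock: 29.92
tcp_pos: [0.5574, -0.156, 0.126]
orientation: [179.8, 0.0, 85.0]
contact_force: [-0.6, 0.1, 0.7]
finger_gap: 0.372
[ 0.5572 -0.156   0.1258] [1.7987e+02 1.0000e-02 8.5010e+01]
[247 176  17  58 802] [255.04488778 207.78179551] [ 0.5569 -0.1556  0.061 ]
((557.0413208007812, -153.54940795898438), (50.78563690185547, 13.836128234863281), 84.94309997558594) [[ 547.9 -178.2]
 [ 561.7 -179.5]
 [ 566.2 -128.9]
 [ 552.4 -127.6]]
mark [ 0.6009 -0.1363  0.074 ]
corners [array([ 0.5138, -0.1296]), array([ 0.5769, -0.0911]), array([ 0.613 , -0.1582]), array([ 0.5484, -0.1942])] [ 0.563025 -0.143275]
crop 174 137
pics/k2917.png
pics/k2997.png
```

View pics/k2997.png

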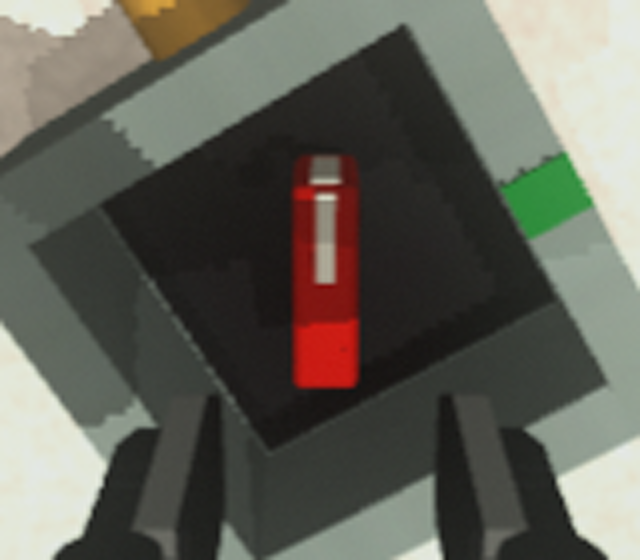

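The knob is vertical in the crop and centred between the fingers, and the well is clear. I'll descend and grip.

```bash
python3 -m handwheel '-0.0005 0 -0.03 0;0 0 -0.03 0;0 0 -0.015 0;0 0 0 0'; python3 -m handwheel '0 0 -0.009 0;0 0 0 0'; python3 -m handwheel '0 0 0 0;0 0 0 0;0 0 0 0;0 0 0 0' -1 30
```

```text
clock: 30.48
tcp_pos: [0.5557, -0.1557, 0.0492]
orientation: [-179.9, -0.0, 85.0]
contact_force: [-0.8, -0.1, 0.3]
finger_gap: 0.373
clock: 30.72
tcp_pos: [0.5561, -0.1558, 0.0408]
orientation: [180.0, -0.0, 85.0]
contact_force: [-0.2, -0.2, -0.6]
finger_gap: 0.378
clock: 31.22
tcp_pos: [0.5567, -0.1559, 0.0412]
orientation: [179.9, 0.0, 85.0]
contact_force: [1.0, 0.3, 4.2]
finger_gap: 0.153
```

```bash
python3 -m handwheel '0 0 0 -0.17;0 0 0 -0.17;0 0 0 -0.17;0 0 0 -0.17;0 0 0 -0.17;0 0 0 -0.17;0 0 0 0;0 0 0 0'
```

```text
clock: 32.22
tcp_pos: [0.5572, -0.1563, 0.0413]
orientation: [179.9, -0.1, 26.7]
contact_force: [2.1, -1.4, 4.1]
finger_gap: 0.153
```

```bash
python3 -m handwheel '0 0 0 0;0 0 0 0;0 0 0 0;0 0 0 0' -0.25; python3 -m handwheel '0 0 0.03 0;0 0 0.04 0;0 0 0.04 0;0 0 0.04 0;0 0 0 0;0 0 0 0;0 0 0 0'; python3 knob.py; ls pics/k*
```

```text
clock: 32.72
tcp_pos: [0.5556, -0.1557, 0.0403]
orientation: [-180.0, 0.0, 26.6]
contact_force: [-0.5, 0.1, 0.9]
finger_gap: 0.376
clock: 33.6
tcp_pos: [0.5551, -0.1555, 0.1892]
orientation: [-179.9, 0.1, 26.6]
contact_force: [-0.8, 0.1, 0.8]
finger_gap: 0.373
[ 0.5552 -0.1556  0.1892] [-1.7992e+02  1.3000e-01  2.6570e+01]
[251 161  14  46 518] [257.54440154 185.71814672] [ 0.5567 -0.1566  0.061 ]
((558.31787109375, -155.75030517578125), (49.59419250488281, 14.134218215942383), 26.616802215576172) [[ 533.  -160.5]
 [ 539.3 -173.2]
 [ 583.7 -151. ]
 [ 577.3 -138.3]]
mark [ 0.6008 -0.1357  0.074 ]
corners [array([ 0.531 , -0.0996]), array([ 0.6183, -0.144 ]), array([ 0.5676, -0.2311]), array([ 0.4822, -0.1833])] [ 0.549775 -0.1645  ]
crop 176 115
pics/k2917.png
pics/k2997.png
pics/k3365.png
```

View pics/k3365.png

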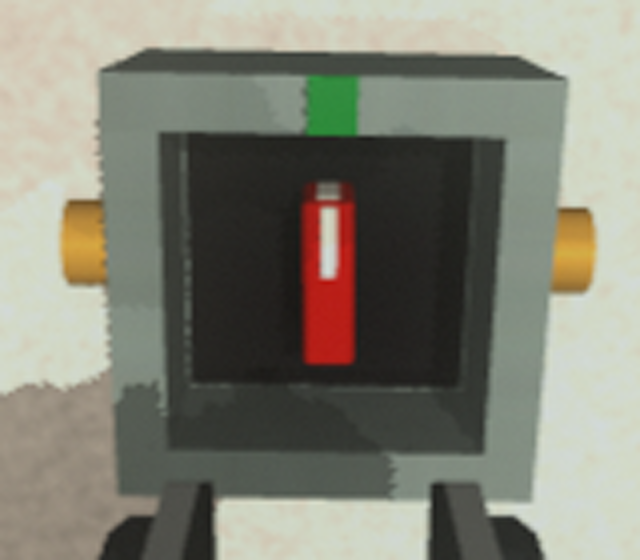

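```bash
python3 - <<'E'
from h import *
for n in ('side','scene'):
    c=robot.camera_params(n);p,d=robot.camera(n);cv2.imwrite(f'pics/{n}20.png',p[:,:,::-1])
    print(n,[(r['p'],r['location']) for r in robot.pinpoint(n,'tip_c')])
E
```

```text
side [(0.71, [0.5685, 0.038, 0.0957]), (0.63, [0.4337, 0.1177, 0.0961]), (0.61, [0.5085, 0.255, 0.0944]), (0.56, [0.6483, 0.1795, 0.0953]), (0.23, [0.5452, 0.1467, -0.001])]
scene [(0.72, [0.5714, 0.0369, 0.0926]), (0.71, [0.4304, 0.1143, 0.0997]), (0.58, [0.5061, 0.2508, 0.099]), (0.56, [0.6462, 0.1738, 0.0967])]
```

The pointer at (328,240) lines up with the green mark at (332,105). All four levers are at the tight positions and the gripper is clear, so I'm handing in.

```bash
python3 - <<'E'
from rig import robot
print(robot.state()['contact_force'],robot.job_done())
E
```

```text
the job is handed in; nothing more can be done
[0.27426756 0.19361086 0.44778317] None
```

The air filter is closed, the regulator knob is at the green mark, and the job was handed in at about 34 s of the 72 s allowed. No verdict was reported. "a" to "d" below are my own labels: I only found the cover's orientation up to quarter turns, so they may not be the official ones, but opposite pairs stay the same.

- **First pass:** I pushed a and c, then b and d, with the shut fingers. By the measured ball positions they stopped at about 0.74, 0.84, 0.79 and 0.72 rad. The value for d is the weakest, because its ball was partly hidden.
- **Second pass:** I pushed d and b, then a and c, each until the force rose and the lever stopped moving. The balls then read about 1.5 to 1.55 rad on all four. Readings just over the 1.5 stop are measurement error of a few hundredths of a radian.
- **Knob:** I gripped it, turned it about 58° clockwise and released it. Its long axis now measures 26.6°. The regulator's own direction came out between 24° and 28° depending on the method, which is inside the 0.2 rad (11.5°) tolerance. In the last wrist picture the white pointer lines up with the green mark.
- **Final state:** The gripper hung clear above the regulator with contact force near zero. I did not measure the bystanders' positions at the end, but no move went near them.

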